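Close a swing clamp with its square key

TASK

Take the red-handled square key from its wooden stand, find the fit and push it fully down into the recessed square socket of the blue swing clamp, then turn it clockwise until the clamp arm has swung over the nozzle holder to its stop. Do not force the key at any time (keep the push well under 40 N), leave it standing in the socket, and do not disturb the other parts on the bench.

Things in the scene. Friction and masses are not known exactly. Their poses are not given: they have to be found in the camera images.
- key_grip (a point): Centre of the flat red handle of the loose steel key, 68 mm above its foot; the key stands upright in the stand. Handle: 12 mm thick along this point's x, 40 mm wide along y, 44 mm high (46 to 90 mm above the foot). z up.
- key_tip (a point): Centre of the key's flat foot (underside); axes as key_grip. The shank, from the foot up to 48 mm, is 14 x 14 mm square with its faces square to x and y; its foot is flat with hardly any bevel.
- key: The same key as a whole, 90 mm tall, 130 to 210 g; origin at the centre of its foot.
- key_stand: Fixed wooden stand, 60 x 50 x 35 mm; origin at the centre of its underside, z up. The key stands in a square hole in the middle of its top, 22 mm deep and 16.5 mm wide: lift the key at least 25 mm to clear it.
- clamp: Fixed swing clamp; origin on the rotor's vertical axis at bench height, z up. Blue base plate 12 mm thick, x = -65 to +35 mm, y = -55 to +55 mm; a nozzle holder lies on it along y at x = -48 mm. On the origin stands a round steel rotor cup, outside 52 mm, bore 40 mm, rim 45 mm above the bench, with the swing arm at its rim (up to 46 mm high, reaching 72 mm from the axis).
- socket_mouth (a point): Centre of the square socket's mouth, on the rotor axis, inside the cup 5 mm below its rim, 40 mm above the bench; axes as clamp (it does not turn with the socket). The socket is a hole 15.5 mm square and 22 mm deep in a brass block 26 x 26 mm that turns about this axis.
- socket_floor (a point): Flat floor of the socket, on its axis, 18 mm above the bench. The socket block sits in the rotor cup on a slipping clutch that was left skewed, 0.2 to 1.35 rad clockwise off the clamp's x and y; the angle is not measured. The clutch carries the arm along when the key turns and slips at about 0.25 N m, as it does at the arm's stop.
- swing_arm (a joint): Angle of the rotor cup with the swing arm, rad, growing clockwise seen from above; 0 open, 1.0 closed at a hard stop, the arm over the nozzle holder. Friction about 0.10 N m; it stays where left.
- plunger: Loose dark pump plunger standing upright, 27 mm wide, 50 mm tall; origin under its centre. Bystander.
- tappet: Loose light-grey roller tappet, 41 x 30 x 34 mm; origin under its centre. Bystander.
- spring: Loose dark coil spring standing upright, 30 mm wide, 54 mm tall; origin under its centre. Bystander.
- seat: Loose dark spring seat, 26 mm wide, 14 mm tall; origin under its centre. Bystander.
- marker: Loose white marker pen with a blue cap, 127 mm long, 15 mm thick, lying; origin under its centre. Bystander.
- gear: Loose black timing gear lying flat, 88 mm wide, 17 mm thick; origin under its centre. Bystander.

How it is judged:
On the way, in this order (a step that is already met when the one before it is completed fails the run):
1. the key is seated in the socket with the swing arm still open (horizontal distance between key_tip and socket_mouth below 0.004 m and z of key_tip in the frame of socket_mouth below -0.018 m and angle between key_tip's own z axis and vertical below 0.12 rad and value of joint swing_arm below 0.5 rad), for 0.2 s.
2. the seated key has turned the swing arm to its stop (horizontal distance between key_tip and socket_mouth below 0.004 m and z of key_tip in the frame of socket_mouth below -0.018 m and angle between key_tip's own z axis and vertical below 0.12 rad and value of joint swing_arm above 0.93 rad), for 0.2 s.
At the end, for the whole second after the job is handed in: The key stands upright (within 0.12 rad), at rest and released, on the socket's axis (within 4 mm), its foot at least 18 mm below the socket's mouth, and the swing arm is past 0.93 rad of its 1.0 rad (all of step 2 and linear speed of key below 0.02 m/s and contact force between key and the fingers below 0.1 N); the robot touches nothing.
It fails at once if the key is forced: more than 40 N between key and clamp (contact force between key and clamp above 40 N).
It fails at once if a bystander is moved by more than 25 mm (distance of any of plunger, tappet, spring, seat, marker, gear from where it was at the start of the episode above 0.025 m).
It also fails if it takes over 64 s, if anything falls off the work surface, if the arm or the gripper's body presses on something with over 40 N, if the wrist force passes 120 N, or if a joint passes its speed limit or range.

ROBOT

A 6-joint arm with a two-finger parallel gripper is mounted at the origin on a cart in front of the work surface, level with it; the furniture and walls round the work are solid. World frame = base frame: x ahead of the robot, y to its left, z up, the work surface at z = 0. Lengths are in m, angles in rad, forces in N, time in s.
With the tool pointing down it reaches from about 0.325 to 0.75 m from the base axis. Payload 7.6 kg.
Tool frame: the origin (TCP) lies midway between the tips of the shut fingers; the grasp point (between the pads) lies 19 mm behind it (r.grip_depth is the distance from the TCP to the grasp point, in m); z points along the fingers, y is the line along which they close (so a half turn about z gives the same grasp; the last joint's range is limited). The gripper opens to 85 mm and grips with 20 to 120 N. Pads are 22 mm wide; open, the fingers measure 114 mm over their backs; the gripper's body (76 mm by 85 mm) begins 54 mm behind the grasp point. The pads swing forward as they close: fully open they stand 13 mm farther back than shut.
Start: joints at [-1.363, 0.052, 1.401, -0, 1.689, -0.07], TCP at [0.144, -0.505, 0.231] pointing down, gripper open.
Joint ranges: [-2.9, 2.9], [-0.91, 2.17], [0.12, 2.37], [-1.06, 4.2], [0.26, 2.73], [-2.93, 2.93]. Speed limits (rad/s): [2.57, 2.57, 3.01, 3.14, 3.14, 3.14].

INTERFACE

Orientations are given as a unit quaternion [x, y, z, w].
In Python, from station import sensors, eyes, job, r gives the robot as it stands.
- The arm moves only by the shell command python3 -m pendant 'ROWS' [FORCE]. ROWS is JSON, a list that holds one entry, the list of rows, each a list of 7 numbers: the opening, from 0 (shut) to 1 (fully open), then the shift along the world's x, y, z normalised to -1 to 1, where 1 is 0.3 m, then the turn, a rotation vector about the world's x, y, z normalised to -1 to 1, where 1 is 6 degrees. In form: [[[claw, x, y, z, wx, wy, wz], ...]]. A call has 1 to 20 rows; each row shifts and turns the commanded pose from where the row before left it; what a row does not reach is not made up. A row lasts 1/8 s, in which the tool goes at most 62.5 mm and 10.7 degrees, less where a joint would pass 70% of its speed; a pose out of reach is approached as far as the arm can. A call with a number of a shift or a turn outside -1 to 1 is refused whole. A call with a gripper value outside its range is refused whole. The fingers move at their own pace and stop on an object; FORCE is the grip in N (left out, the last holds). Time passes only in rows, so rows that do not move let the fingers close. It gives the time, the measured TCP pose, the force, the opening and the grip force at its end, in the units of the state.
- sensors.get_obs(): the state, without advancing time (a new reading comes with each control period).
- eyes.get_image(name): name is "side" or "top" or "wrist"; returns a dict with "frame" (384x512x3 uint8, red, green, blue), "range_z" (384x512 float32, m along the optical axis (not along the pixel's ray), 0 where there is no reading), "fovy" (degrees; the focal length in pixels is half the picture's height over the tangent of half this angle, whatever the lens; pixels are square), "cx", "cy" (the principal point, pixels), "R" (3x3) and "t" (3): a world point X has camera coordinates R X + t. Camera axes: x right, y down, z forward; pixel columns grow to the right and rows downward; lengths in m; the calibration is good to about 2 mm. The wrist camera is an equidistant fisheye: a pixel r from the principal point sees the ray r / f radians off the axis. A picture is of the moment at which its call begins.
- job.close_job(): hands the job in; it is judged then, once.
The state is a dict: "clock": time; "joint_pos": joint angles; "qvel": joint speeds; "effort": joint torques, N m; "ee_pos": TCP position; "tcp_rot": TCP orientation; "ft_force": force on the tool from outside, world axes, zero at the start; "torque": the same for the moment, N m; "gripper_width": finger opening in m; "gripper_force": force on a finger pad.
Only numpy, scipy, OpenCV 4.12 (cv2) and the standard library are available. Lean on these libraries where they do the work, as an engineer would, in place of code of your own. Each camera call takes 0.05 s, during which the arm holds its last target. There are 200 camera calls.

## Working session

There is one attempt and no reset: what is moved stays moved. The work goes in short steps, Python scripts to look and compute and a shell command to move; the robot and the scene stay as the last step left them, time stands still between calls to the robot, and variables do not carry over. Pictures are saved under pics/ and viewed, at most 10 in all, crops included, and the job is handed in when it is done.

```bash
mkdir -p pics; ls; cat > h.py <<'E'
import numpy as np,cv2
from station import sensors,eyes,job,r
def shot(n):
    d=eyes.get_image(n); d['f']=192/np.tan(np.radians(d['fovy'])/2); return d
def cloud(d):
    v,u=np.mgrid[0:384,0:512]; z=d['range_z']; x=(u-d['cx'])/d['f']; y=(v-d['cy'])/d['f']
    P=np.stack([x*z,y*z,z],-1); return (P-d['t'])@d['R']
def plane(d,u,v,h):
    k=np.array([(u-d['cx'])/d['f'],(v-d['cy'])/d['f'],1])@d['R']; c=-d['R'].T@d['t']
    return c+k*(h-c[2])/k[2]
def save(d,n): cv2.imwrite('pics/'+n,d['frame'][:,:,::-1])
E
python3 - <<'E'
from h import *
for n in('top','side'):
    d=shot(n); save(d,n+'0.png'); np.savez(n+'0.npz',**{k:d[k] for k in d})
    print(n,d['fovy'],d['cx'],d['cy'],-d['R'].T@d['t'],d['R'][2])
    P=cloud(d); h=cv2.cvtColor(d['frame'],cv2.COLOR_RGB2HSV)
    for nm,m in(('red',((h[...,0]<8)|(h[...,0]>172))&(h[...,1]>130)&(h[...,2]>70)),('blue',(h[...,0]>100)&(h[...,0]<125)&(h[...,1]>120)&(h[...,2]>50))):
        k,l,s,c=cv2.connectedComponentsWithStats(m.astype(np.uint8))
        for i in range(1,k):
            if s[i,4]>25:
                q=P[(l==i)&(d['range_z']>0)]; print(nm,s[i],c[i].round(),np.median(q,0).round(3),q.min(0).round(3),q.max(0).round(3))
E
```

```text
pics
top 55.30425447373892 253.6406152723365 190.9260050196138 [ 0.4002554  -0.06744662  0.98383696] [ 2.27172349e-01  6.44524082e-04 -9.73854357e-01]
red [298 187  15   9  83] [305. 191.] [ 0.605 -0.193  0.101] [ 0.599 -0.211  0.072] [ 0.613 -0.176  0.106]
blue [    0     0   319    52 13324] [158.  28.] [1.071 0.188 0.106] [ 1.065 -0.238  0.004] [1.082 0.684 0.205]
blue [208 248   6  12  39] [211. 254.] [0.459 0.048 0.015] [0.446 0.042 0.009] [0.475 0.055 0.017]
blue [276 251  17  19 152] [286. 259.] [ 0.445 -0.149  0.012] [ 0.417 -0.163  0.008] [ 0.464 -0.122  0.016]
blue [251 252  20  31 281] [257. 267.] [ 0.419 -0.072  0.012] [ 0.386 -0.105  0.007] [ 0.463 -0.057  0.032]
blue [275 274  14   5  26] [281. 276.] [ 0.4   -0.133  0.012] [ 0.395 -0.151  0.009] [ 0.405 -0.118  0.023]
blue [132 277  26  37 375] [142. 297.] [0.369 0.162 0.214] [0.332 0.137 0.18 ] [0.403 0.182 0.277]
side 42.365572539619535 247.88476722984103 192.785741468816 [ 0.43179553 -0.57995403  0.86399875] [ 0.18329775  0.53505312 -0.82469394]
red [263 233  16  18 125] [271. 242.] [ 0.606 -0.197  0.105] [ 0.598 -0.215  0.1  ] [ 0.616 -0.179  0.108]
blue [83 60  7 10 30] [86. 65.] [0.378 0.141 0.274] [0.371 0.137 0.259] [0.383 0.167 0.279]
blue [ 68  77  15  18 166] [76. 87.] [0.347 0.163 0.214] [0.329 0.14  0.207] [0.364 0.185 0.251]
blue [156 181  18   7 101] [164. 184.] [0.459 0.046 0.014] [0.442 0.039 0.005] [0.478 0.056 0.018]
blue [139 226  54  62 929] [166. 259.] [ 0.425 -0.144  0.014] [ 0.37  -0.167  0.004] [ 0.468 -0.056  0.048]
blue [132 250   7  17  33] [135. 259.] [ 0.369 -0.11   0.014] [ 0.367 -0.131  0.01 ] [ 0.374 -0.093  0.032]
blue [151 332   9  16  67] [154. 340.] [ 0.342 -0.126 -0.39 ] [ 0.313 -0.144 -0.818] [ 0.35   0.004 -0.383]
blue [160 349   9  20  63] [164. 360.] [ 0.341 -0.121 -0.585] [ 0.327 -0.179 -0.82 ] [ 0.358 -0.073 -0.339]
```

View pics/top0.png

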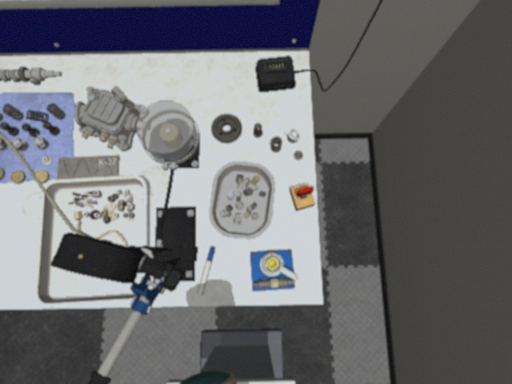

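View pics/side0.png

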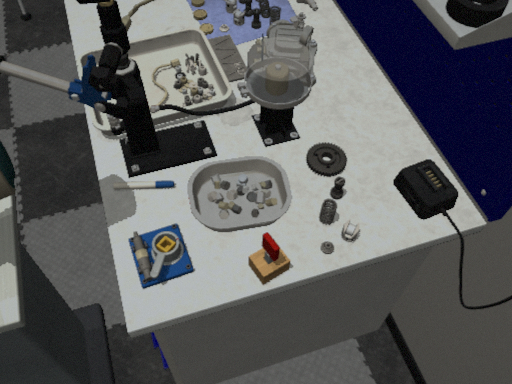

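The top view has the key at (305,191), the clamp at (272,265) and the spring group at about (275,145). The side view has the key at (271,242) and the clamp rotor at (166,247). Next I hover near the clamp and key for wrist views.

```bash
python3 -m pendant '[[[1,0.1,0.16,0,0,0,0],[1,0.1,0.16,0,0,0,0],[1,0.1,0.16,0,0,0,0],[1,0.1,0.16,0,0,0,0],[1,0.1,0.16,0,0,0,0],[1,0.1,0.16,0,0,0,0],[1,0.1,0.16,0,0,0,0],[1,0.1,0.14,0,0,0,0],[1,0,0,0,0,0,0],[1,0,0,0,0,0,0]]]' 60
python3 - <<'E'
from h import *
o=sensors.get_obs(); print(o['ee_pos'],o['tcp_rot'],o['joint_pos'],r.grip_depth)
d=shot('wrist'); print(d['fovy'],d['cx'],d['cy'],-d['R'].T@d['t'],d['R'])
np.savez('w1.npz',**d)
cv2.imwrite('pics/w1.png',cv2.resize(d['frame'][:,:,::-1],(800,600),interpolation=cv2.INTER_CUBIC))
E
```

```text
clock: 1.35
ee_pos: [0.3837, -0.1271, 0.231]
tcp_rot: [0.99, 0.139, -0.0, 0.0]
ft_force: [-0.3, -0.6, -0.7]
gripper_width: 0.0853
gripper_force: 0.0
[ 0.38371443 -0.12710116  0.23101032] [ 9.90342505e-01  1.38641772e-01 -4.26170422e-04  2.31049009e-05] [-4.10941599e-01 -2.98292524e-01  1.72195695e+00 -4.90272412e-04
  1.71863068e+00  8.81603038e-01] 0.0187
65.70646984690485 256.7206085877448 189.75060238802732 [ 0.46289204 -0.10402946  0.37501606] [[ 0.27499347 -0.96144554  0.00103308]
 [-0.9119316  -0.26049077  0.31705727]
 [-0.30456419 -0.08813078 -0.94840583]]
```

View pics/w1.png

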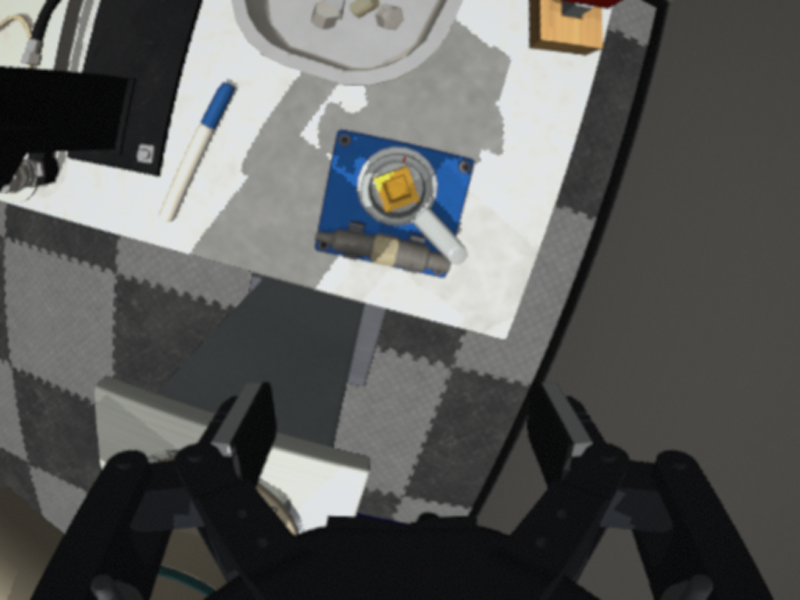

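The wrist view shows the rotor with the brass block at (397,187) of 800x600, the arm pointing lower right, the nozzle holder below, and the key stand at top right. I cast the contours onto their planes.

```bash
cat >> h.py <<'E'
def fplane(d,uv,h):
    uv=np.atleast_2d(uv).astype(float)-[d['cx'],d['cy']]; f=d['f']
    rr=np.linalg.norm(uv,axis=1)+1e-9; th=rr/f
    k=np.c_[uv/rr[:,None]*np.sin(th)[:,None],np.cos(th)]@d['R']; c=-d['R'].T@d['t']
    return (c+k*((h-c[2])/k[:,2])[:,None])[:,:2]
def big(m):
    cs,_=cv2.findContours(m.astype(np.uint8),cv2.RETR_EXTERNAL,cv2.CHAIN_APPROX_NONE)
    return max(cs,key=cv2.contourArea)
def rect(d,c,h):
    X=fplane(d,c.reshape(-1,2),h); (cx,cy),s,a=cv2.minAreaRect((X*1000).astype(np.float32)); return np.round([cx,cy,*s,a],1)
def hsv(d): return cv2.cvtColor(d['frame'],cv2.COLOR_RGB2HSV)
def clampm(d):
    h=hsv(d); H,S,V=h[...,0],h[...,1],h[...,2]
    u,v=np.mgrid[0:512,0:384]; 
    g=np.stack(np.meshgrid(np.arange(512),np.arange(384)),-1).reshape(-1,2)
    near=(np.linalg.norm(fplane(d,g,0.04)-NEAR,axis=1)<0.1).reshape(384,512)
    blue=(H>100)&(H<125)&(S>120)&near; br=(H>12)&(H<32)&(S>110)&(V>70)&near
    near2=(np.linalg.norm(fplane(d,g,0.04)-NEAR,axis=1)<0.03).reshape(384,512)
    return blue,br&near2
NEAR=np.array([.43,-.11])
E
python3 - <<'E'
from h import *
d=dict(np.load('w1.npz'))
print('centre',fplane(d,[254,120],.04))
b,y=clampm(d); 
allb=np.vstack([c for c in cv2.findContours(b.astype(np.uint8),0,1)[0] if cv2.contourArea(c)>10])
print('plate',rect(d,allb,.012)); print('brass',rect(d,big(y),.04), y.sum())
h=hsv(d); red=((h[...,0]<8)|(h[...,0]>172))&(h[...,1]>130)&(h[...,2]>70)
print(red.sum())
x0,y0=200,70
cv2.imwrite('pics/w1c.png',cv2.resize(d['frame'][70:190,190:310,::-1],(600,600),interpolation=cv2.INTER_CUBIC))
E
```

```text
centre [[ 0.43372426 -0.10956038]]
plate [ 426.  -109.7   81.4  107.4    3.5]
brass [ 432.5 -109.    26.9   26.5   36. ] 538
3
```

View pics/w1c.png

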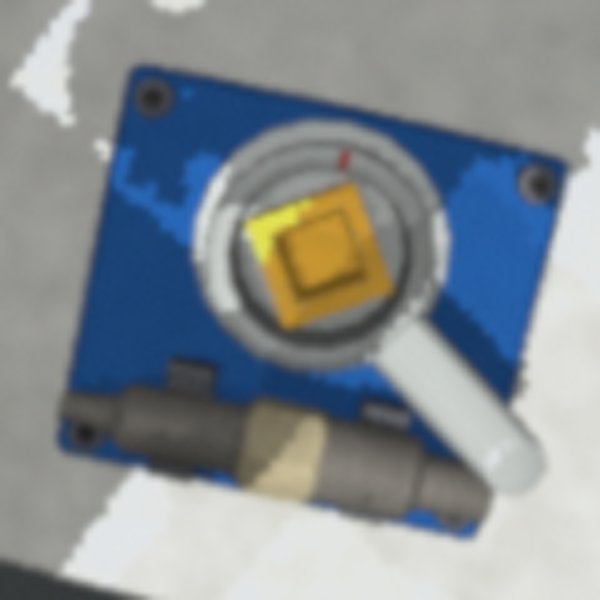

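The crop shows the brass block with its socket at (320,250), about 36° to the world axes, the cup concentric with it, and the arm open at lower right. Next is the key.

```bash
python3 -m pendant '[[[1,0.15,-0.06,0,0,0,0],[1,0.15,-0.06,0,0,0,0],[1,0.15,-0.06,0.03,0,0,0],[1,0.15,-0.05,0.03,0,0,0],[1,0.05,0,0,0,0,0],[1,0,0,0,0,0,0]]]'
python3 - <<'E'
from h import *
o=sensors.get_obs(); print(o['joint_pos'].round(2) if hasattr(o['joint_pos'],'round') else o['joint_pos'])
d=shot('wrist'); np.savez('w2.npz',**d)
h=hsv(d); red=((h[...,0]<8)|(h[...,0]>172))&(h[...,1]>130)&(h[...,2]>40)
c=big(red); print(rect(d,c,.103),cv2.boundingRect(c), -d['R'].T@d['t'])
v=h[...,2][red]; print(np.percentile(v,[5,25,50,75,95]))
X,Y,W,H=cv2.boundingRect(c); x,y=X+W//2-50,max(Y+H//2-45,0)
wood=(h[...,0]>8)&(h[...,0]<22)&(h[...,1]>90)&(h[...,2]>60); z=np.zeros_like(wood); z[y:y+100,x:x+100]=1
print('wood',rect(d,big(wood&z),.035),x,y)
cv2.imwrite('pics/w2c.png',cv2.resize(d['frame'][y:y+100,x:x+100,::-1],(600,600),interpolation=cv2.INTER_CUBIC))
E
```

```text
clock: 2.15
ee_pos: [0.5787, -0.1975, 0.2483]
tcp_rot: [0.991, 0.137, -0.001, -0.0]
ft_force: [-0.1, -0.1, 0.1]
gripper_width: 0.0857
gripper_force: 0.0
[-0.39  0.3   1.09 -0.    1.75  0.91]
[ 612.2 -194.3   16.    37.6   15.9] (244, 136, 39, 17) [ 0.65804424 -0.17474521  0.39226619]
[ 61.   71.  102.  110.  167.4]
wood [ 609.6 -195.2   60.5   48.4   15.3] 213 99
```

View pics/w2c.png

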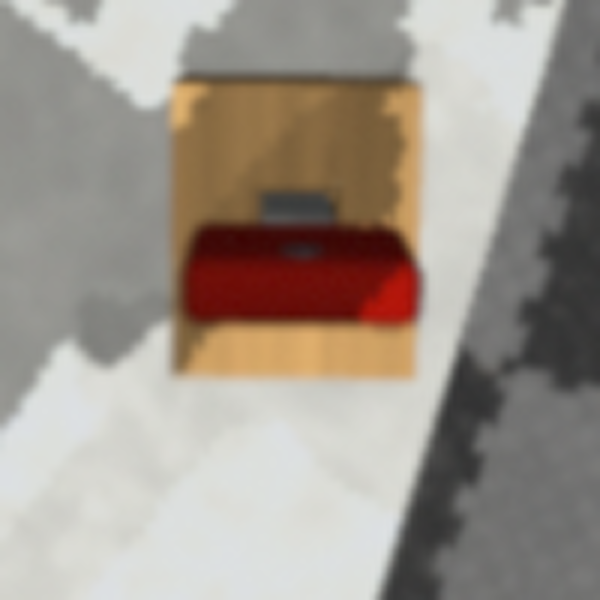

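The key is at about (610,−195) mm with yaw 15.5°, agreeing with the stand (crop centre about (300,290)). I rotate the tool +90° and go to just above it.

```bash
python3 -m pendant '[[[1,0.007,0.0006,-0.02,0,0,1],[1,0.007,0.0006,-0.02,0,0,1],[1,0.007,0.0006,-0.02,0,0,1],[1,0.007,0.0006,-0.02,0,0,1],[1,0.007,0.0006,-0.02,0,0,1],[1,0.007,0.0006,-0.02,0,0,1],[1,0.007,0.0006,-0.02,0,0,1],[1,0.007,0.0006,-0.02,0,0,1],[1,0.007,0.0006,-0.02,0,0,1],[1,0.007,0.0006,-0.02,0,0,1],[1,0.007,0.0006,-0.02,0,0,1],[1,0.007,0.0006,-0.02,0,0,1],[1,0.007,0.0006,-0.02,0,0,1],[1,0.007,0.0006,-0.02,0,0,1],[1,0.007,0.0006,-0.02,0,0,1],[1,0,0,0,0,0,0],[1,0,0,0,0,0,0]]]'
python3 - <<'E'
from h import *
from scipy.spatial.transform import Rotation as R
o=sensors.get_obs(); M=R.from_quat(o['tcp_rot']).as_matrix(); print(o['ee_pos'],np.degrees(np.arctan2(M[1],M[0])),M[2])
d=shot('wrist')
h=hsv(d); red=((h[...,0]<8)|(h[...,0]>172))&(h[...,1]>130)&(h[...,2]>40)
c=big(red); print(rect(d,c,.103),cv2.boundingRect(c), -d['R'].T@d['t'])
wood=(h[...,0]>8)&(h[...,0]<22)&(h[...,1]>90)&(h[...,2]>60); print('wood',rect(d,big(wood),.035))
X,Y,W,H=cv2.boundingRect(c); x,y=max(X+W//2-100,0),max(Y+H//2-75,0)
print(x,y); save(d,'w3.png')
E
```

```text
clock: 4.32
ee_pos: [0.61, -0.1936, 0.16]
tcp_rot: [0.603, 0.797, 0.0, 0.0]
ft_force: [-0.6, -0.5, -0.1]
gripper_width: 0.0853
gripper_force: 0.0
[ 0.61004471 -0.193602    0.16003174] [105.76725469  15.76727205 -24.0167244 ] [-5.02283447e-04  6.03202018e-04 -9.99999692e-01]
[ 608.  -190.3   11.8   49.3   13.8] (245, 171, 17, 64) [ 0.58874077 -0.11461968  0.30405928]
wood [ 608.1 -192.7   59.9   55.8   15.1]
153 128
```

View pics/w3.png

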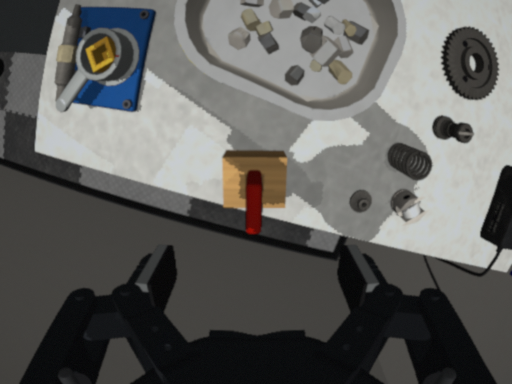

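The handle is between the fingers at (253,200), centred to about 2 mm. Descend and grip.

```bash
python3 -m pendant '[[[1,-0.004,-0.003,-0.08,0,0,0],[1,0,0,-0.08,0,0,0],[1,0,0,-0.08,0,0,0],[1,0,0,-0.08,0,0,0],[1,0,0,0,0,0,0],[0,0,0,0,0,0,0],[0,0,0,0,0,0,0],[0,0,0,0,0,0,0],[0,0,0,0,0,0,0],[0,0,0,0,0,0,0],[0,0,0,0,0,0,0],[0,0,0,0,0,0,0]]]' 60
```

```text
clock: 5.88
ee_pos: [0.6093, -0.1942, 0.0638]
tcp_rot: [0.602, 0.798, -0.0, 0.0]
ft_force: [-2.4, 0.2, 4.1]
gripper_width: 0.0111
gripper_force: 58.6
```

```bash
python3 -m pendant '[[[0,0,0,0.03,0,0,0],[0,0,0,0.06,0,0,0],[0,0,0,0.08,0,0,0],[0,0,0,0.08,0,0,0],[0,-0.07,0.034,0,0,0,0.4],[0,-0.07,0.034,0,0,0,0.4],[0,-0.07,0.034,0,0,0,0.4],[0,-0.07,0.034,0,0,0,0.4],[0,-0.07,0.034,0,0,0,0.4],[0,-0.07,0.034,0,0,0,0.4],[0,-0.07,0.034,0,0,0,0.4],[0,-0.05,0.022,0,0,0,0.4],[0,-0.03,0.016,0,0,0,0.2],[0,0,0,0,0,0,0],[0,0,0,0,0,0,0],[0,0,0,0,0,0,0]]]'
python3 - <<'E'
from h import *
from scipy.spatial.transform import Rotation as R
o=sensors.get_obs(); M=R.from_quat(o['tcp_rot']).as_matrix(); print(o['ee_pos'],np.degrees(np.arctan2(M[1],M[0])),M[2],o['joint_pos'],o['torque'])
d=shot('wrist'); np.savez('w4.npz',**d)
for n in('side','top'): e=shot(n); np.savez(n+'4.npz',**e)
cv2.imwrite('pics/w4.png',cv2.resize(d['frame'][100:320,130:390,::-1],(780,660)[:2] if 0 else (700,592),interpolation=cv2.INTER_CUBIC))
E
```

```text
clock: 7.88
ee_pos: [0.4386, -0.1115, 0.1383]
tcp_rot: [0.452, 0.892, 0.0, 0.0]
ft_force: [-0.5, -0.3, -2.8]
gripper_width: 0.0114
gripper_force: 58.6
[ 0.43862832 -0.11145027  0.13832392] [126.29493066  36.29493056  47.90895397] [ 1.85639898e-05  9.03244649e-05 -9.99999996e-01] [-3.30501019e-01 -1.05234016e-01  1.74188752e+00  8.49687673e-05
  1.50490289e+00 -9.63972654e-01] [-0.03702811 -0.0420854   0.00592681]
```

View pics/w4.png

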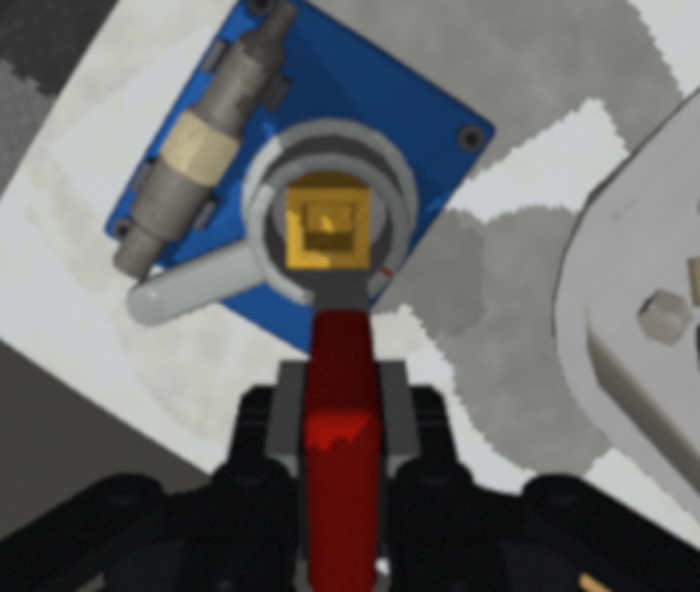

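The wrist view shows the socket square aligned with the tool at crop (328,225), and the key's foot front edge at about crop (340,268). I'll get the edges numerically.

```bash
python3 - <<'E'
from h import *
d=dict(np.load('w4.npz')); F=d['frame'].astype(int)
for rr in(178,184,202,206,210): print(rr,[tuple(F[rr,c]) if 0 else f"{F[rr,c,0]}/{F[rr,c,2]}" for c in range(232,278)])
print('col252',[f"{v}:{F[v,252,0]}/{F[v,252,2]}" for v in range(160,206)])
print('col258',[f"{v}:{F[v,258,0]}/{F[v,258,2]}" for v in range(160,216)])
b,y=clampm(d); print('brass',rect(d,big(y),.04),cv2.boundingRect(big(y)))
E
```

```text
178 ['96/97', '99/99', '98/98', '110/93', '145/77', '165/56', '158/41', '142/33', '134/31', '122/29', '103/25', '97/23', '121/29', '134/32', '137/33', '138/34', '137/33', '137/34', '136/33', '135/34', '135/33', '134/34', '131/31', '131/32', '132/32', '134/33', '136/32', '133/33', '114/28', '106/26', '119/30', '132/31', '139/35', '137/34', '130/47', '117/76', '105/95', '102/101', '101/102', '100/100', '95/96', '76/77', '73/74', '85/86', '92/92', '95/96']
184 ['69/70', '89/89', '97/97', '109/95', '145/83', '183/66', '198/55', '198/54', '187/56', '165/46', '133/34', '107/26', '119/29', '130/31', '131/32', '131/32', '138/33', '161/39', '183/46', '193/47', '189/48', '162/41', '142/36', '134/33', '131/32', '131/32', '132/32', '130/32', '118/30', '110/32', '120/41', '130/39', '135/34', '137/35', '131/52', '113/83', '101/96', '98/99', '96/97', '86/87', '67/67', '51/51', '46/46', '57/58', '79/79', '89/90']
202 ['159/160', '146/148', '122/123', '94/95', '71/71', '57/58', '53/53', '50/51', '51/51', '52/52', '52/52', '53/54', '54/55', '54/55', '55/56', '54/55', '52/53', '52/53', '51/53', '52/53'
[... 1885 characters left out ...]
4/19', '169:88/22', '170:120/29', '171:136/34', '172:138/32', '173:138/34', '174:132/32', '175:122/31', '176:126/32', '177:134/33', '178:136/32', '179:137/33', '180:136/33', '181:134/33', '182:134/33', '183:134/32', '184:132/32', '185:120/29', '186:95/23', '187:77/20', '188:74/19', '189:74/19', '190:73/18', '191:73/20', '192:80/21', '193:97/24', '194:114/27', '195:128/32', '196:132/32', '197:133/33', '198:125/36', '199:96/43', '200:65/49', '201:53/51', '202:51/51', '203:52/53', '204:52/52', '205:51/52', '206:51/52', '207:52/53', '208:51/52', '209:51/51', '210:51/52', '211:52/53', '212:52/52', '213:52/49', '214:54/42', '215:57/23']
brass [ 431.4 -107.6   26.9   31.2   36.3] (236, 164, 32, 36)
```

```bash
python3 - <<'E'
from h import *
d=dict(np.load('w4.npz')); F=d['frame'].astype(int)
h=hsv(d); red=((h[...,0]<8)|(h[...,0]>172))&(h[...,1]>130)
for v in(218,225,235,250,258): c=np.where(red[v])[0]; c=c[(c>230)&(c<285)]; print(v,c.min(),c.max())
tcp=np.array([.43863,-.11145]); a=np.radians(126.3); ex=np.array([np.cos(a),np.sin(a)]); ey=np.array([np.sin(a),-np.cos(a)])
def L(u,v,z): X=fplane(d,[u,v],z)[0]; return X.round(4),((X-tcp)@ex*1e3).round(1),((X-tcp)@ey*1e3).round(1)
fz=.1383-.0508
print('socket',L(251.1,184,.04)); 
for p in((267.3,199.4),(256.5,199.4)): print('foot',p,L(*p,fz))
print('handle bottom front edge L/R',L(246,215,fz+.046),L(268.5,215,fz+.046))
print('outer', [L(u,v,.04) for u,v in((235.7,184),(266.3,184),(251,169.3),(251,198.8),(251,175),(251,193))])
E
```

```text
218 247 265
225 247 266
235 244 269
250 243 270
258 242 271
socket (array([ 0.4324, -0.1093]), np.float64(5.5), np.float64(-3.8))
foot (267.3, 199.4) (array([ 0.4401, -0.0991]), np.float64(9.1), np.float64(8.5))
foot (256.5, 199.4) (array([ 0.434 , -0.1036]), np.float64(9.1), np.float64(0.9))
handle bottom front edge L/R (array([ 0.4247, -0.1005]), np.float64(17.0), np.float64(-4.8)) (array([ 0.4346, -0.0933]), np.float64(17.0), np.float64(7.5))
outer [(array([ 0.4217, -0.1171]), np.float64(5.5), np.float64(-16.9)), (array([ 0.4428, -0.1016]), np.float64(5.5), np.float64(9.2)), (array([ 0.4247, -0.0988]), np.float64(18.4), np.float64(-3.8)), (array([ 0.4402, -0.1202]), np.float64(-8.0), np.float64(-3.9)), (array([ 0.4276, -0.1029]), np.float64(13.4), np.float64(-3.8)), (array([ 0.4371, -0.1159]), np.float64(-2.7), np.float64(-3.9))]
```

```bash
python3 -m pendant '[[[0,-0.01,-0.0007,-0.03,0,0,0],[0,-0.0103,-0.0006,-0.04,0,0,0],[0,0,0,-0.04,0,0,0],[0,0,0,-0.01,0,0,0],[0,0,0,0,0,0,0],[0,0,0,0,0,0,0]]]'
python3 - <<'E'
from h import *
d=shot('wrist'); np.savez('w5.npz',**d)
cv2.imwrite('pics/w5.png',cv2.resize(d['frame'][130:270,180:340,::-1],(800,700)[:2] if 0 else (640,560),interpolation=cv2.INTER_CUBIC))
E
```

```text
clock: 8.78
ee_pos: [0.4325, -0.1118, 0.1028]
tcp_rot: [0.452, 0.892, 0.0, 0.0]
ft_force: [-1.1, -0.8, -1.6]
gripper_width: 0.0114
gripper_force: 58.6
```

View pics/w5.png

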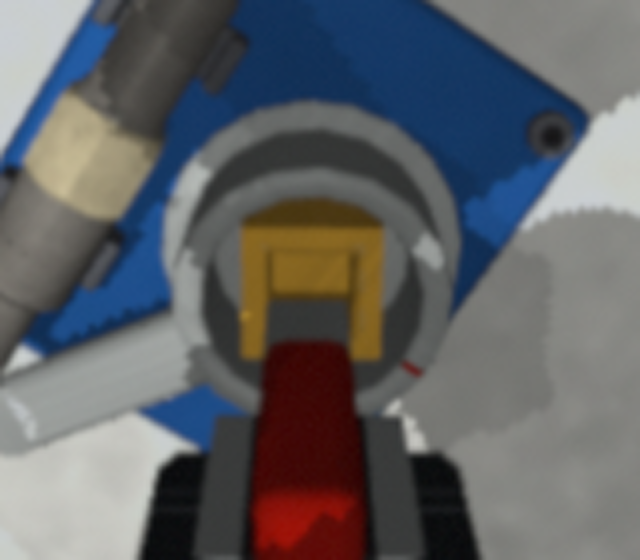

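The view shows the foot's front edge at crop y=298 (x 269–350) and the brass outline at x 240–384, y 226–360. I'll cast these to find the residual offset.

```bash
python3 - <<'E'
from h import *
d=dict(np.load('w5.npz')); F=d['frame'].astype(int)
print('row195',[f"{c}:{F[195,c,0]}" for c in range(236,280)]);print('row208',[f"{c}:{F[208,c,0]}/{F[208,c,2]}" for c in range(236,280)])
print('col257',[f"{v}:{F[v,257,0]}" for v in range(182,216)])
print('col242',[f"{v}:{F[v,242,0]}" for v in range(182,226)])
tcp=np.array([.4325,-.1118]); a=np.radians(126.3); ex=np.array([np.cos(a),np.sin(a)]); ey=np.array([np.sin(a),-np.cos(a)])
def L(u,v,z): X=fplane(d,[u,v],z)[0]; return ((X-tcp)@ex*1e3).round(1),((X-tcp)@ey*1e3).round(1)
fz=.052
for n,p in dict(bL=(239.5,200),bR=(275.3,200),bT=(257.5,186.3),bB=(243,219.7),hT=(257.5,192)).items(): print(n,L(*p,.04))
for p in((247.2,204.5),(267.4,204.5)): print('foot',L(*p,fz))
E
```

```text
row195 ['236:97', '237:97', '238:97', '239:104', '240:121', '241:132', '242:134', '243:135', '244:134', '245:130', '246:114', '247:102', '248:121', '249:133', '250:136', '251:136', '252:135', '253:135', '254:135', '255:134', '256:133', '257:133', '258:132', '259:130', '260:130', '261:129', '262:131', '263:133', '264:136', '265:136', '266:126', '267:101', '268:89', '269:103', '270:122', '271:132', '272:136', '273:137', '274:133', '275:123', '276:109', '277:101', '278:99', '279:98']
row208 ['236:47/48', '237:48/49', '238:51/50', '239:82/55', '240:132/53', '241:156/46', '242:148/39', '243:137/33', '244:133/33', '245:125/35', '246:95/42', '247:65/50', '248:53/52', '249:53/53', '250:53/54', '251:53/54', '252:53/54', '253:53/53', '254:53/53', '255:54/53', '256:52/53', '257:52/53', '258:53/53', '259:53/54', '260:53/53', '261:54/54', '262:53/55', '263:54/55', '264:54/55', '265:54/53', '266:59/45', '267:75/33', '268:102/28', '269:117/34', '270:125/42', '271:131/38', '272:132/33', '273:132/33', '274:125/37', '275:95/46', '276:65/52', '277:50/50', '278:49/49', '279:47/48']
col257 ['182:73', '18
[... 402 characters left out ...]
187:120', '188:134', '189:136', '190:136', '191:136', '192:135', '193:135', '194:134', '195:134', '196:134', '197:134', '198:133', '199:133', '200:132', '201:132', '202:131', '203:131', '204:132', '205:132', '206:132', '207:136', '208:148', '209:142', '210:135', '211:132', '212:132', '213:131', '214:132', '215:131', '216:132', '217:132', '218:124', '219:100', '220:68', '221:51', '222:51', '223:52', '224:54', '225:64']
bL (np.float64(4.1), np.float64(-11.6))
bR (np.float64(4.1), np.float64(15.0))
bT (np.float64(14.8), np.float64(1.7))
bB (np.float64(-11.9), np.float64(-9.3))
hT (np.float64(10.4), np.float64(1.7))
foot (np.float64(5.2), np.float64(-5.5))
foot (np.float64(5.2), np.float64(8.7))
```

The earlier foot edge was the brass edge. The residual is +2.7 mm along tool x and about 0 along tool y. I correct it and probe down gently.

```bash
python3 -m pendant '[[[0,-0.0053,0.0073,-0.015,0,0,0],[0,0,0,-0.018,0,0,0],[0,0,0,-0.004,0,0,0],[0,0,0,-0.003,0,0,0],[0,0,0,-0.003,0,0,0],[0,0,0,-0.003,0,0,0],[0,0,0,0,0,0,0]]]'
python3 - <<'E'
from h import *
d=shot('wrist'); np.savez('w6.npz',**d);F=d['frame'].astype(int)
print('col257',[f"{v}:{F[v,257,0]}/{F[v,257,2]}" for v in range(182,216)])
print('row208',[f"{c}:{F[208,c,0]}/{F[208,c,2]}" for c in range(236,280)])
E
```

```text
clock: 9.7
ee_pos: [0.4308, -0.1095, 0.0885]
tcp_rot: [0.452, 0.892, 0.0, 0.0]
ft_force: [1.9, 0.9, -2.5]
gripper_width: 0.0113
gripper_force: 58.6
col257 ['182:90/91', '183:103/104', '184:108/109', '185:106/106', '186:100/101', '187:94/95', '188:88/85', '189:82/62', '190:77/34', '191:75/21', '192:74/19', '193:73/17', '194:73/16', '195:75/18', '196:83/19', '197:109/25', '198:127/31', '199:134/33', '200:135/34', '201:136/34', '202:130/31', '203:120/29', '204:115/35', '205:89/47', '206:60/51', '207:53/53', '208:52/53', '209:52/52', '210:53/53', '211:52/52', '212:53/53', '213:53/50', '214:54/42', '215:53/23']
row208 ['236:96/97', '237:98/98', '238:104/91', '239:121/66', '240:130/39', '241:134/33', '242:132/31', '243:133/33', '244:129/33', '245:116/33', '246:88/39', '247:63/49', '248:54/52', '249:53/53', '250:53/53', '251:53/54', '252:53/54', '253:53/53', '254:53/53', '255:52/52', '256:53/54', '257:52/53', '258:53/54', '259:54/54', '260:53/54', '261:54/55', '262:54/54', '263:55/55', '264:55/55', '265:56/54', '266:73/50', '267:93/37', '268:88/24', '269:98/24', '270:115/28', '271:130/33', '272:136/34', '273:134/33', '274:132/33', '275:129/37', '276:121/58', '277:106/87', '278:98/96', '279:97/97']
```

Foot 2.3 mm below the mouth with almost no force, so it's in. A small centring shift, then continue down.

```bash
python3 -m pendant '[[[0,0.0005,0.002,0,0,0,0],[0,0,0,-0.004,0,0,0],[0,0,0,-0.004,0,0,0],[0,0,0,-0.004,0,0,0],[0,0,0,-0.004,0,0,0],[0,0,0,0,0,0,0]]]'
```

```text
clock: 10.5
ee_pos: [0.4307, -0.1089, 0.0836]
tcp_rot: [0.452, 0.892, -0.0, -0.0]
ft_force: [0.1, 0.4, -2.3]
gripper_width: 0.0116
gripper_force: 58.6
```

```bash
python3 -m pendant '[[[0,0,0,-0.005,0,0,0],[0,0,0,-0.005,0,0,0],[0,0,0,-0.005,0,0,0],[0,0,0,-0.005,0,0,0],[0,0,0,-0.005,0,0,0],[0,0,0,-0.005,0,0,0],[0,0,0,0,0,0,0]]]'
```

```text
clock: 11.38
ee_pos: [0.4307, -0.1088, 0.0746]
tcp_rot: [0.452, 0.892, 0.0, -0.0]
ft_force: [-0.0, 0.1, -1.4]
gripper_width: 0.0114
gripper_force: 58.6
```

```bash
python3 -m pendant '[[[0,0,0,-0.005,0,0,0],[0,0,0,-0.005,0,0,0],[0,0,0,-0.003,0,0,0],[0,0,0,-0.002,0,0,0],[0,0,0,0,0,0,0],[0,0,0,0,0,0,0]]]'
```

```text
clock: 12.12
ee_pos: [0.4308, -0.1089, 0.0703]
tcp_rot: [0.452, 0.892, 0.0, 0.0]
ft_force: [0.9, -0.3, -2.0]
gripper_width: 0.0111
gripper_force: 58.6
```

```bash
python3 -m pendant '[[[0,0,0,-0.002,0,0,0],[0,0,0,-0.002,0,0,0],[0,0,0,-0.002,0,0,0],[0,0,0,0,0,0,0]]]'
```

```text
clock: 12.62
ee_pos: [0.4308, -0.1089, 0.0687]
tcp_rot: [0.452, 0.892, 0.0, 0.0]
ft_force: [-1.7, 0.7, 1.1]
gripper_width: 0.0111
gripper_force: 59.1
```

Seated with a light touch on the floor. Now turn clockwise in segments, watching the side force.

```bash
python3 -m pendant '[[[0,0,0,0,0,0,-0.5],[0,0,0,0,0,0,-0.5],[0,0,0,0,0,0,-0.5],[0,0,0,0,0,0,-0.5],[0,0,0,0,0,0,-0.5],[0,0,0,0,0,0,-0.5],[0,0,0,0,0,0,0]]]'; python3 -c "
from h import *
print(sensors.get_obs()['torque'])"
```

```text
clock: 13.5
ee_pos: [0.4315, -0.1089, 0.0688]
tcp_rot: [0.585, 0.811, 0.001, 0.001]
ft_force: [3.2, 0.6, -1.1]
gripper_width: 0.0114
gripper_force: 58.8
[ 0.12050806 -0.65679982  0.06682721]
```

```bash
python3 -m pendant '[[[0,0.0015,0,0,0,0,-0.5],[0,0.001,0,0,0,0,-0.5],[0,0,0,0,0,0,-0.5],[0,0,0,0,0,0,-0.5],[0,0,0,0,0,0,-0.5],[0,0,0,0,0,0,-0.5],[0,0,0,0,0,0,0]]]'; python3 -c "
from h import *
print(sensors.get_obs()['torque'])"
```

```text
clock: 14.38
ee_pos: [0.4318, -0.1089, 0.0687]
tcp_rot: [0.705, 0.71, 0.0, 0.0]
ft_force: [1.0, 0.4, 0.7]
gripper_width: 0.0113
gripper_force: 59.0
[ 0.10055065 -0.38265095  0.02552375]
```

```bash
python3 -m pendant '[[[0,0,0,0,0,0,-0.5],[0,0,0,0,0,0,-0.5],[0,0,0,0,0,0,-0.5],[0,0,0,0,0,0,-0.5],[0,0,0,0,0,0,-0.5],[0,0,0,0,0,0,-0.5],[0,0,0,0,0,0,0]]]'; python3 - <<'E'
from h import *
print(sensors.get_obs()['torque'])
d=shot('wrist');cv2.imwrite('pics/w7.png',cv2.resize(d['frame'][130:270,180:340,::-1],(640,560),interpolation=cv2.INTER_CUBIC))
E
```

```text
clock: 15.25
ee_pos: [0.432, -0.1091, 0.0688]
tcp_rot: [0.807, 0.591, 0.0, 0.001]
ft_force: [2.4, -0.0, -0.5]
gripper_width: 0.0113
gripper_force: 59.0
[ 0.03664241 -0.62712021  0.02304511]
```

View pics/w7.png

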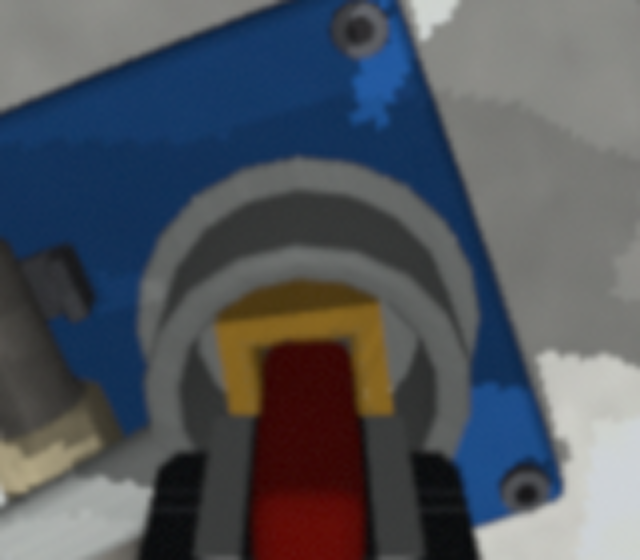

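The brass block follows with about 5° of play, at crop (305,360), and the arm has swung along at lower left. Keep turning to the stop.

```bash
python3 -m pendant '[[[0,0.001,0,0,0,0,-0.5],[0,0,0,0,0,0,-0.5],[0,0,0,0,0,0,-0.5],[0,0,0,0,0,0,-0.5],[0,0,0,0,0,0,-0.5],[0,0,0,0,0,0,-0.5],[0,0,0,0,0,0,0]]]'; python3 - <<'E'
from h import *
print(sensors.get_obs()['torque'])
E
python3 -m pendant '[[[0,0.001,0,0,0,0,-0.5],[0,0,0,0,0,0,-0.5],[0,0,0,0,0,0,-0.5],[0,0,0,0,0,0,-0.5],[0,0,0,0,0,0,0]]]'; python3 - <<'E'
from h import *
print(sensors.get_obs()['torque'])
d=shot('top');P=cloud(d)
e=shot('side');np.savez('s8.npz',**e);np.savez('t8.npz',**d)
Q=cloud(e)
for q in(P,Q):
    m=(np.abs(q[...,2]-.046)<.012)&(np.hypot(q[...,0]-.4325,q[...,1]+.109)>.035)&(np.hypot(q[...,0]-.4325,q[...,1]+.109)<.08)
    x=q[m]; print(len(x),x.mean(0) if len(x) else 0,np.degrees(np.arctan2(x[:,1]+.109,x[:,0]-.4325)).round()[::4])
E
```

```text
clock: 16.18
ee_pos: [0.4321, -0.1091, 0.0687]
tcp_rot: [0.889, 0.457, 0.0, 0.001]
ft_force: [2.6, -1.6, 0.7]
gripper_width: 0.0115
gripper_force: 59.1
[-0.21598315 -0.63119951  0.17584143]
clock: 16.8
ee_pos: [0.4323, -0.1092, 0.0687]
tcp_rot: [0.932, 0.362, 0.0, 0.0]
ft_force: [2.3, -2.7, 1.7]
gripper_width: 0.0115
gripper_force: 59.2
[-0.40992065 -0.39525197  0.15454857]
130 [ 0.3782283  -0.10524649  0.04082284] [ 160.  161.  176.  154.  168. -178.  155.  168. -178. -166.  154.  163.
  174. -175. -164.  150.  159.  169. -178. -167. -153.  153.  177. -173.
  179. -171. -179.  177. -174.  179. -172. -177. -177.]
499 [ 0.38816441 -0.11612588  0.0410586 ] [  36.   32.   26.   26.   24.   21.   17.  141.  146.  144.  147.  150.
  149.  151.  151.  153.  152.  156.  155.  157.  158.  155.  160.  158.
  163.  162.  165.  164.  176.  165.  173.  177.  175.  179. -178.  177.
  178. -176.  178.  180. -177. -170.  179. -179. -176. -173.  178.  179.
 -176. -175. -169. -167. -178. -178. -173. -169. -167. -178. -176. -171.
 -171. -166. -176. -174. -172. -170. -168. -174. -173. -170. -169. -167.
 -172. -170. -169. -167. -163. -172. -170. -167. -163. -171. -167. -161.
 -158. -163. -156. -163. -157. -151. -160. -153. -150. -156. -150. -159.
 -151. -147. -153. -148. -145. -152. -144. -142. -149. -142. -153. -145.
 -140. -144. -141. -145. -140. -141. -143. -135. -137. -139. -134. -134.
 -137. -131. -133. -129. -130.]
```

Torque has plateaued near slip and the arm points over the nozzle holder. One more short turn, then release and retreat upward.

```bash
python3 -m pendant '[[[0,0,-0.001,0,0,0,-0.5],[0,0,-0.001,0,0,0,-0.5],[0,0,0,0,0,0,-0.5],[0,0,0,0,0,0,-0.5],[0,0,0,0,0,0,0],[0,0,0,0,0,0,0]]]'; python3 - <<'E'
from h import *
print(sensors.get_obs()['torque'])
E
python3 -m pendant '[[[0.3,0,0,0,0,0,0],[0.6,0,0,0,0,0,0],[1,0,0,0,0,0,0],[1,0,0,0,0,0,0],[1,0,0,0,0,0,0],[1,0,0,0,0,0,0],[1,0,0,0,0,0,0],[1,0,0,0.04,0,0,0],[1,0,0,0.06,0,0,0],[1,0,0,0.1,0,0,0],[1,0,0,0.15,0,0,0],[1,0,0,0.15,0,0,0],[1,0,0,0,0,0,0],[1,0,0,0,0,0,0]]]'
python3 - <<'E'
from h import *
for n in('side',):
    d=shot(n); P=cloud(d); h=hsv(d)
    red=((h[...,0]<8)|(h[...,0]>172))&(h[...,1]>130)&(h[...,2]>60)&(np.hypot(P[...,0]-.4325,P[...,1]+.109)<.05); q=P[red]
    print(n,len(q),np.median(q,0),q.max(0))
d=shot('wrist');X=dict(d);cv2.imwrite('pics/w9.png',cv2.resize(d['frame'][:,:,::-1],(768,576)))
E
```

```text
clock: 17.65
ee_pos: [0.4323, -0.1094, 0.0687]
tcp_rot: [0.965, 0.262, 0.0, 0.0]
ft_force: [1.6, -0.5, 4.3]
gripper_width: 0.0115
gripper_force: 59.4
[-0.08157444 -0.35140498  0.17001582]
clock: 19.4
ee_pos: [0.4319, -0.1094, 0.2182]
tcp_rot: [0.965, 0.262, -0.0, -0.0]
ft_force: [-0.9, 0.2, 0.4]
gripper_width: 0.0854
gripper_force: 0.0
side 141 [ 0.42662312 -0.11443293  0.10859353] [ 0.44908093 -0.09785647  0.11317541]
```

View pics/w9.png

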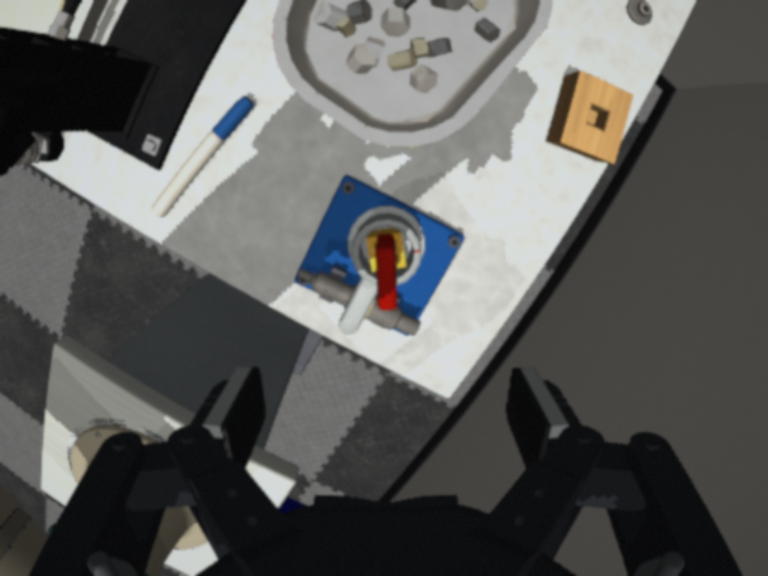

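The key stands in the socket at (388,270) with the arm over the nozzle holder, its tip at (350,325). I'll check the swing angle against the opening picture.

```bash
python3 - <<'E'
from h import *
a=dict(np.load('w1.npz'));b=shot('wrist');c=np.array([.4325,-.1093])
for d,p in((a,(455/1.5625,253/1.5625)),(b,(350/1.5,323/1.5))):
    x=fplane(d,p,.043)[0]-c; print(np.hypot(*x),np.degrees(np.arctan2(x[1],x[0])))
h=hsv(b);P=None
E
```

```text
0.06359606114404108 -121.14080599329318
0.06289963913034136 -175.97733051821817
```

The swing measures about 55–57°, the arm lies along the clamp's −x, and the torque stayed flat over the last 24° of turn, so it is at the stop. Handing in.

```bash
python3 -c "
from station import job
print(job.close_job())"
```

```text
the job is handed in; nothing more can be done
None
```

The job is handed in: the key stands released in the socket and the clamp arm is over the nozzle holder, measured at about 55–57° of its 57.3° swing. Side and push forces read under about 5 N, no bystanders were touched, and the arm was clear at 19.4 s. The hand-in returned no verdict.

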